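Open the dollhouse light's battery box and load the cell that fits

ROBOT

A 7-joint arm with a two-finger parallel gripper is mounted at the origin on the work surface. World frame = base frame: x ahead of the robot, y to its left, z up, the work surface at z = 0. Lengths are in m, angles in degrees, forces in N, time in s.
With the tool pointing down it reaches from about 0.425 to 0.875 m from the base axis. Payload 4.7 kg.
Tool frame: the origin (TCP) lies at the very end of the fingers, on their centre line; the grasp point (between the pads) lies 19 mm behind it; z points along the fingers, y is the line along which they close (so a half turn about z gives the same grasp; the last joint's range is limited). The gripper opens to 87 mm and grips with 3 to 60 N. Pads are 19 mm wide; open, the fingers measure 117 mm over their backs; the gripper's body (75 mm by 190 mm) begins 51 mm behind the grasp point.
Start: joints at [75.292, 18.392, -4.016, 83.108, 1.295, 78.541, -3.26], TCP at [0.174, -0.626, 0.223] pointing down, gripper open.
Joint ranges: [-163.93, 163.93], [-17.29, 119.83], [-79.2, 71.16], [3.27, 140.29], [-89.18, 269.18], [5.43, 117.66], [-154.24, 154.24]. Speed limits (degrees/s): [147.25, 147.25, 180, 180, 180, 180, 180].

INTERFACE

Orientations are given as [roll, pitch, yaw] about the fixed x, y, z axes, in that order (R = Rz(yaw) Ry(pitch) Rx(roll)).
In Python, from cell import get_obs, read_camera, sign_off, silhouettes gives the robot as it stands.
- The arm moves only by the tool play_rows, never from a script. Its argument "steps" is a list that holds one entry, the list of rows, each a list of 7 numbers: the shift along the tool's x, y, z in m, then the turn, a rotation vector about the tool's x, y, z in rad, then the finger opening in m, from 0 to 0.087. A call has 1 to 12 rows; each row shifts and turns the commanded pose from where the row before left it, along the tool's axes as they then stand; what a row does not reach is not made up. A row lasts 1/10 s, in which the tool goes at most 50 mm and 8.59 degrees, less where a joint would pass 70% of its speed; a pose out of reach is approached as far as the arm can. A call is refused whole if a number of a shift passes 0.05 or a number of a turn 0.15, either way. A call with a gripper value outside its range is refused whole. The fingers move at their own pace and stop on an object; "force" is the grip in N (left out, the last holds). Time passes only in rows, so rows that do not move let the fingers close. It gives the time, the measured TCP pose, the force, the opening and the grip force at its end, in the units of the state.
- get_obs(): the state, without advancing time (a new reading comes with each control period).
- read_camera(name): name is "scene" or "top" or "wrist"; returns a dict with "frame" (400x640x3 uint8, red, green, blue), "intrinsics" (3x3 intrinsics, pixels), "view" (4x4, takes a point from world to camera coordinates). Camera axes: x right, y up, looking along -z (the intrinsics and any distortion apply to the point x, -y, -z); pixel columns grow to the right and rows downward; lengths in m; the calibration is good to about 2 mm. The wrist camera is an equidistant fisheye: a pixel r from the principal point sees the ray r / f radians off the axis. A picture is of the moment at which its call begins. There is no depth.
- sign_off(): hands the job in; it is judged then, once.
Trained networks look in the newest picture that a camera, given by its name, has taken for a name from the list of things; names that differ only in an ending like _2 or _b are one class to them, and where a whole thing is asked for, a point or a joint stands for the part that bears it (a point fixed in the world has none). Each returns a list of dicts, best first, with "p" (0 to 1); they miss things now and then, are a little off and sometimes report something else, mostly with a low value. They report only what shows in the picture. A call takes as long as a camera call. They do not tell look-alikes from the thing itself.
- silhouettes(camera, name): "pixels" (400x640 bool, what is visible of it) and "extent" ([left, top, right, bottom] in pixels, round what is visible of it).
The state is a dict: "time_s": time; "qpos": joint angles; "joint_velocities": joint speeds; "effort": joint torques, N m; "tool_pos": TCP position; "tool_rot": TCP orientation; "force": force on the tool from outside, world axes, zero at the start; "wrist_torque": the same for the moment, N m; "grip_width": finger opening in m; "grasp_force": force on a finger pad.
Only numpy, scipy, OpenCV 4.12 (cv2) and the standard library are available. Lean on these libraries where they do the work, as an engineer would, in place of code of your own. Each camera call takes 0.05 s, during which the arm holds its last target. There are 200 camera calls.

TASK

Load the battery box of the dollhouse lights: press its release tab down into the housing so that the cover springs up, then swing the cover towards the robot until it lies fully open. Then pick the one of the three cells whose length fits the cradle inside and lower it, without dropping it, flat onto the cradle's bed between the end stops. Let go, leave the cover open and leave the other cells and everything else on the desk where they are.

Things in the scene. Friction and masses are not known exactly. Their poses are not given: they have to be found in the camera images.
- battery_box: wedge-shaped grey box fixed to the desk, 92 mm (x) x 150 mm (y), front (towards -x, the robot) 36 mm high, sloping up 25 degrees to the rear (+x), where the cover's edge is 79 mm and the tab's nose 87.5 mm high. Origin: centre of its underside; x points from the hinge side to the tab side. Its walls are 4 mm thick; inside it is open upwards, 142 mm clear along y
- cover (a joint): angle of the cover, rad: 0 = snapped shut under the tab's nose, about 0.64 = sprung up after the tab was pressed (a kicker spring holds it there), 2.65 = stop, lying level and fully open, sticking out in front of the box. Past upright (1.13) it falls open by its own weight (70 g, nearly no friction). It cannot be opened while the tab's nose holds it
- hinge_line (a point): middle of the cover's hinge, at x = -40 mm, z = 40 mm in the box's frame; the axis runs along the box's y
- cover_edge (a point): middle of the free edge of the cover (plain aluminium plate with five slots, 146 mm wide, 4 mm thick), 92 mm from the hinge; shut it is at x = 43, z = 81 mm in the box's frame, sprung up at about x = 3, z = 124 mm
- tab (a joint): angle of the release tab, rad: 0 = at rest, 0.36 = pressed to its stop. The steel tab is a sprung rocker in the middle of the box's rear edge: its nose hooks over the cover's edge, its flat pad sticks out behind the box. Pressing the pad down takes about 2 N to start and about 6 N just before the stop; the nose frees the cover at about 0.19 (4 N, pad centre about 6 mm down; 12 mm at the stop). It springs back when let go
- tab_pad (a point): centre of the top of the tab's pad; the pad is 36 mm (x) x 34 mm (y), the upright nose stands 19 mm (its near face) in front of this point (towards the hinge) and 17 mm higher; at rest this point is at x = 70, z = 70 mm in the box's frame; press it straight down
- cradle (a point): centre of the top of the cradle's bed inside the box (22 mm above the desk, axes as the box). The cradle takes a cell lying with its length along the box's x: 56 mm clear between the end stops, 30 mm clear between the cheeks at the four corners, stops and cheeks 14 mm high; between the cheeks the cell's long sides are free over 40 mm for the fingers
- cell_short: rechargeable cell: a grey rectangular bar with small brass contacts on both ends, 34 mm long (its x axis) x 24 mm wide (y) x 18 mm high (z), lying flat on the desk; origin in the centre of its underside
- cell_mid: rechargeable cell: a grey rectangular bar with small brass contacts on both ends, 50 mm long (its x axis) x 24 mm wide (y) x 18 mm high (z), lying flat on the desk; origin in the centre of its underside
- cell_long: rechargeable cell: a grey rectangular bar with small brass contacts on both ends, 66 mm long (its x axis) x 24 mm wide (y) x 18 mm high (z), lying flat on the desk; origin in the centre of its underside
- vanity: bystander: pink painted miniature vanity with mirror, 42 x 96 x 115 mm, origin under its centre
- pewter_tray: bystander: miniature pewter tray, 44 x 66 x 6 mm, origin under its centre
- lampshade: bystander: glass lampshade, fragile, 110 mm across at the foot, 80 mm high, origin at the centre of its foot
- spokeshave: bystander: steel spokeshave lying flat, 260 mm long along its y, 26 mm high, origin under its centre
- paint_jar: bystander: small glass jar, 38 mm across, 45 mm high, origin under its centre
- mini_chair: bystander: miniature wooden chair, 36 x 36 x 71 mm, origin under its centre
Mind the look-alikes: they are no part of the job. Several things look just like the battery_box: the one meant starts farthest to the robot's right.

How it is judged:
By the outcome, as a careful person would: the job done as asked, in the order asked, and still so for the second after the job is handed in, with the robot touching nothing.
It also fails if it takes over 54 s, if anything falls off the work surface, if the arm or the gripper's body presses on something with over 40 N, if the wrist force passes 120 N, or if a joint passes its speed limit or range.

## Working session

There is one attempt and no reset: what is moved stays moved. The work goes in short steps, Python scripts to look and compute and a tool call to move; the robot and the scene stay as the last step left them, time stands still between calls to the robot, and variables do not carry over. Pictures are saved under pics/ and viewed, at most 10 in all, crops included, and the job is handed in when it is done.

Besides the shell and the picture viewer there is one more tool, called after "Emit:" as name(argument=value, ...) on one line, values as JSON. play_rows: Moves the arm, as the interface text tells. Its arguments: {"type":"object","properties":{"steps":{"type":"array","items":{"type":"array","items":{"type":"array","items":{"type":"number"}}}},"force":{"type":"number"}},"required":["steps"]}

```bash
mkdir -p pics; ls; cat > h.py <<'E'
import numpy as np, cv2
from cell import get_obs, read_camera, sign_off, silhouettes
def save(c,n):
    cv2.imwrite(f'pics/{n}.png',c['frame'][:,:,::-1])
def ray(c,u,v):
    K=c['intrinsics'];V=c['view'];R=V[:3,:3];o=-R.T@V[:3,3]
    d=np.array([(u-K[0,2])/K[0,0],-(v-K[1,2])/K[1,1],-1.])
    return o,R.T@d
def atz(c,u,v,z):
    o,d=ray(c,u,v);return o+d*(z-o[2])/d[2]
def proj(c,p):
    q=c['view'][:3,:3]@np.array(p)+c['view'][:3,3];K=c['intrinsics']
    return K[0,0]*q[0]/-q[2]+K[0,2],K[1,1]*-q[1]/-q[2]+K[1,2]
E
python3 - <<'E'
from h import *
a=read_camera('top');save(a,'top0')
b=read_camera('scene');save(b,'scene0')
for n in ['battery_box','tab','cover','cell_short','cell_mid','cell_long']:
    for cam,c in(('top',a),('scene',b)):
        for d in silhouettes(cam,n):
            m=d['pixels'].astype(np.uint8); r=cv2.minAreaRect(cv2.findNonZero(m))
            print(n,cam,round(d['p'],2),d['extent'],[np.round(x,1) for x in r], np.round(atz(c,*r[0],0.018),3))
print(get_obs()); 
for c in (a,b): print(c['intrinsics'],c['view'])
E
```

```text
pics
battery_box top 0.9 [193.1, 271.6, 257.9, 329.6] [array([228.2, 296.1]), array([61. , 51.9]), np.float64(18.4)] [0.261 0.275 0.018]
battery_box top 0.59 [242.3, 143.5, 298.7, 199.0] [array([270.3, 169.8]), array([57.5, 52.8]), np.float64(11.3)] [0.604 0.161 0.018]
battery_box top 0.52 [327.7, 108.6, 341.1, 126.0] [array([335., 116.]), array([16., 12.]), np.float64(90.0)] [ 0.758 -0.025  0.018]
battery_box scene 0.92 [347.3, 186.8, 426.0, 237.5] [array([388.6, 210.7]), array([41.4, 78.5]), np.float64(78.2)] [0.583 0.168 0.018]
battery_box scene 0.73 [317.8, 125.6, 372.3, 158.0] [array([346.2, 139.3]), array([27.2, 56. ]), np.float64(84.0)] [0.243 0.283 0.018]
battery_box scene 0.61 [390.3, 197.5, 409.1, 219.7] [array([400.3, 208.3]), array([23.1, 14.6]), np.float64(65.0)] [0.59  0.198 0.018]
tab top 0.71 [220.9, 269.4, 245.3, 294.6] [array([231.9, 281.5]), array([13.9, 21.2]), np.float64(18.4)] [0.299 0.266 0.018]
tab top 0.48 [267.1, 141.6, 282.2, 161.8] [array([274. , 151.5]), array([15., 14.]), np.float64(90.0)] [0.656 0.15  0.018]
tab scene 0.56 [389.4, 196.9, 411.1, 219.0] [
[... 2583 characters left out ...]
0, 'grip_width': 0.0871013118609254}
[[411.05935601   0.         316.69782651]
 [  0.         411.05935601 200.20203835]
 [  0.           0.           1.        ]] [[-0.02446091 -0.99968779  0.00509712  0.04566649]
 [ 0.98617028 -0.02329351  0.16409018 -0.5092078 ]
 [-0.16392022  0.00904043  0.98643217 -1.07214195]
 [ 0.          0.          0.          1.        ]]
[[383.59133948   0.         325.2578693 ]
 [  0.         383.59133948 201.22060283]
 [  0.           0.           1.        ]] [[ 0.53608694  0.84405071  0.0137549  -0.30485423]
 [-0.52033654  0.31756607  0.7927179   0.21317074]
 [ 0.66472602 -0.43212289  0.60943345 -1.23354795]
 [ 0.          0.          0.          1.        ]]
```

```bash
python3 -c "
import cv2
a=cv2.imread('pics/top0.png');cv2.imwrite('pics/top0c.png',cv2.resize(a[90:340,170:470],None,fx=2.4,fy=2.4,interpolation=cv2.INTER_CUBIC))"
```

```text
(no output)
```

View pics/top0c.png

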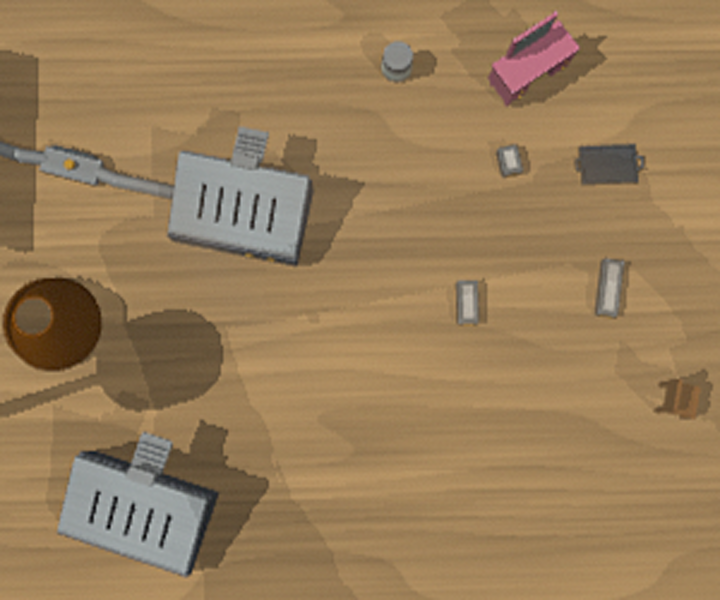

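View pics/scene0.png

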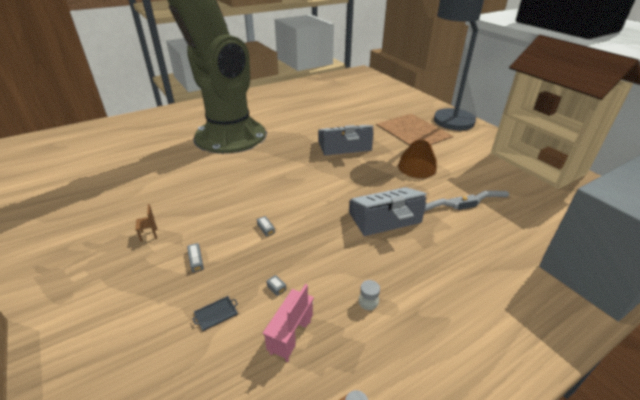

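```bash
cat >> h.py <<'E'
from scipy.optimize import minimize, least_squares
def loc2w(p,pose):
    x,y,a=pose;c,s=np.cos(a),np.sin(a);p=np.atleast_2d(p)
    return np.c_[x+c*p[:,0]-s*p[:,1],y+s*p[:,0]+c*p[:,1],p[:,2]]
def fit(obs,parts,p0):
    """obs: list of (cam,mask); parts: hull point sets in the local frame; maximise IoU of the projected hull"""
    def cost(p):
        t=0
        for c,m in obs:
            w=loc2w(parts,p);S=8
            uv=np.array([proj(c,q) for q in w])
            lo=uv.min(0)-15;img=np.zeros((int((np.ptp(uv[:,1])+30)*S),int((np.ptp(uv[:,0])+30)*S)),np.uint8)
            cv2.fillConvexPoly(img,cv2.convexHull(np.round((uv-lo+.5)*S).astype(np.int32)),1)
            M=np.float64([[S,0,(-lo[0]+.5)*S],[0,S,(-lo[1]+.5)*S]])
            mm=cv2.warpAffine(m.astype(np.float32),M,img.shape[::-1])>.5
            t+=1-(mm&(img>0)).sum()/(mm|(img>0)).sum()
        return t
    s0=np.array([p0+np.array(d) for d in [(0,0,0),(.015,0,0),(0,.015,0),(0,0,.1)]])
    r=minimize(cost,p0,method='Nelder-Mead',options=dict(initial_simplex=s0,xatol=1e-4,fatol=1e-4))
    return r.x,r.fun
COVER=np.array([[-.04,-.073,.042],[-.04,.073,.042],[.043,.073,.083],[.043,-.073,.083]])
BOX=np.array([[x,y,z] for y in(-.075,.075) for x,z in((-.046,0),(.046,0),(.046,.079),(-.046,.036))])
def cellpts(L): return np.array([[x,y,z] for x in(-L/2,L/2) for y in(-.012,.012) for z in(0,.018)])
E
python3 - <<'E'
from h import *
a=read_camera('top');b=read_camera('scene')
def best(cam,n,uv): 
    return min(silhouettes(cam,n),key=lambda d:np.hypot((d['extent'][0]+d['extent'][2])/2-uv[0],(d['extent'][1]+d['extent'][3])/2-uv[1])-0*d['p'])['pixels']
p0=np.array([.58,.16,-.19])
ct=best('top','cover',(268,175));cs=best('scene','cover',(388,197));bs=best('scene','battery_box',(388,210))
for o in ([(a,ct)],[(b,cs)],[(a,ct),(b,cs)]): print(fit(o,COVER,p0))
print(fit([(b,bs)],BOX,p0))
for n,L,p,u,v in(('cell_mid',.05,(.467,-.097,0),(365,216),(265,227)),):
    o=[(a,best('top',n,u)),(b,best('scene',n,v))]
    print(n,fit(o[:1],cellpts(L),np.array(p)),fit(o[1:],cellpts(L),np.array(p)),fit(o,cellpts(L),np.array(p)))
E
```

```text
(array([ 0.57548635,  0.16235144, -0.23958748]), np.float64(0.038691544073675366))
(array([ 0.58,  0.16, -0.19]), np.float64(1.0))
(array([ 0.57548635,  0.16235144, -0.23958748]), np.float64(1.0386915440736755))
(array([ 0.57911295,  0.16189439, -0.20022924]), np.float64(0.045300657325820004))
cell_mid (array([ 0.46824472, -0.09717143, -0.03002104]), np.float64(0.08482842710329208)) (array([ 0.47135902, -0.0983101 , -0.03096021]), np.float64(0.08692814335726573)) (array([ 0.46896158, -0.0976933 , -0.02894518]), np.float64(0.2222550112453976))
```

Emit:
play_rows(steps=[[[0.0332,-0.0309,0,0,0,0,0],[0.0332,-0.0309,0,0,0,0,0],[0.0332,-0.0309,0,0,0,0,0],[0.0332,-0.0309,0,0,0,0,0],[0.0332,-0.0309,0,0,0,0,0],[0.0332,-0.0309,0,0,0,0,0],[0.0332,-0.0309,0,0,0,0,0],[0.0332,-0.0309,0,0,0,0,0],[0.0332,-0.0309,0,0,0,0,0],[0.0332,-0.0309,0,0,0,0,0],[0.0332,-0.0309,0,0,0,0,0],[0.0332,-0.0309,0,0,0,0,0]]])

```text
time_s: 2.25
tool_pos: [0.4593, -0.1608, 0.223]
tool_rot: [179.9, -0.0, 15.5]
force: [0.5, -1.2, -0.3]
grip_width: 0.0028
grasp_force: 0.0
```

Emit:
play_rows(steps=[[[0.0332,-0.0309,0,0,0,0,0],[0.0332,-0.0309,0,0,0,0,0],[0.0332,-0.0309,0,0,0,0,0],[0.0332,-0.0309,0,0,0,0,0],[0.0332,-0.0309,0,0,0,0,0],[0.0332,-0.0309,0,0,0,0,0],[0.0332,-0.0309,0,0,0,0,0],[0.0332,-0.0309,0,0,0,0,0],[0,0,0,0,0,0.12,0],[0,0,0,0,0,0.12,0],[0,0,0,0,0,0.12,0],[0,0,0,0,0,0.12,0]]])

```text
time_s: 3.45
tool_pos: [0.6484, 0.1469, 0.2223]
tool_rot: [180.0, 0.0, -12.3]
force: [0.5, -0.5, 0.2]
grip_width: 0.0007
grasp_force: 0.0
```

```bash
cat >> h.py <<'E'
def projf(c,p):
    q=c['view'][:3,:3]@np.array(p)+c['view'][:3,3];K=c['intrinsics'];x,y,z=q[0],-q[1],-q[2]
    r=np.hypot(x,y);t=np.arctan2(r,z);return K[0,0]*t*x/r+K[0,2],K[1,1]*t*y/r+K[1,2]
def atzf(c,u,v,z):
    K=c['intrinsics'];a,b=(u-K[0,2])/K[0,0],(v-K[1,2])/K[1,1];t=np.hypot(a,b)
    d=np.array([np.sin(t)*a/t,-np.sin(t)*b/t,-np.cos(t)]);R=c['view'][:3,:3];o=-R.T@c['view'][:3,3];d=R.T@d
    return o+d*(z-o[2])/d[2]
E
python3 - <<'E'
from h import *
c=read_camera('wrist')
print(c['intrinsics'],np.round(c['view'],3))
im=c['frame'].copy()
for n in ['tab','cover','battery_box']:
    for d in silhouettes('wrist',n):
        print(n,round(d['p'],2),d['extent'],cv2.minAreaRect(cv2.findNonZero(d['pixels'].astype(np.uint8))))
        cs,_=cv2.findContours(d['pixels'].astype(np.uint8),0,2);cv2.drawContours(im,cs,-1,(255,0,0) if n=='tab' else (0,255,0),1)
pose=(.577,.162,-.21)
for p in list(COVER)+[(.07,0,.07)]:
    u,v=projf(c,loc2w(p,pose)[0]);cv2.circle(im,(int(u),int(v)),3,(0,0,255),-1);print(u,v)
c['frame']=im;save(c,'w1')
E
```

```text
[[309.70691629   0.         319.15143814]
 [  0.         309.70691629 198.98558696]
 [  0.           0.           1.        ]] [[-0.212 -0.977 -0.     0.282]
 [ 0.936 -0.203 -0.289 -0.542]
 [ 0.282 -0.062  0.957 -0.565]
 [ 0.     0.     0.     1.   ]]
tab 0.91 [305.3, 166.9, 338.2, 222.1] ((320.5, 194.5), (51.0, 33.0), 90.0)
tab 0.42 [252.0, 211.3, 391.6, 246.1] ((320.3634033203125, 229.06918334960938), (137.04624938964844, 33.45453643798828), 0.6227556467056274)
cover 0.77 [253.1, 213.6, 389.4, 247.1] ((320.5, 229.0), (32.0, 137.0), 90.0)
battery_box 0.83 [251.6, 166.1, 391.1, 249.0] ((320.2324523925781, 206.94874572753906), (138.14300537109375, 78.39397430419922), 1.0609116554260254)
battery_box 0.34 [561.0, 114.5, 594.4, 149.5] ((577.6694946289062, 134.29364013671875), (29.54350471496582, 30.412429809570312), 79.99201965332031)
377.30328097437814 265.60278491531204
262.6516409162647 265.9777670404316
250.56091972744576 215.76805511939872
389.1493521197184 215.31280026355154
319.7712493589991 187.40535723420626
```

View pics/w1.png

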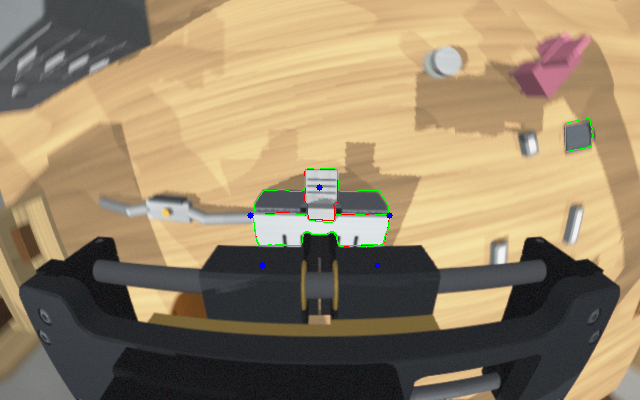

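Emit:
play_rows(steps=[[[0,0,0.04,0,0,0,0],[0,0,0.04,0,0,0,0],[0,0,0.04,0,0,0,0],[0,0,0.02,0,0,0,0],[0,0,0.008,0,0,0,0],[0,0,0.005,0,0,0,0],[0,0,0.003,0,0,0,0],[0,0,0.003,0,0,0,0],[0,0,0.002,0,0,0,0],[0,0,0,0,0,0,0]]])

```text
time_s: 4.65
tool_pos: [0.6499, 0.1466, 0.063]
tool_rot: [-180.0, -0.2, -12.0]
force: [0.6, -1.1, 4.5]
grip_width: 0.0003
grasp_force: 2.7
```

```bash
python3 - <<'E'
from h import *
c=read_camera('scene');im=c['frame'][130:290,300:500]
cv2.imwrite('pics/s1.png',cv2.resize(im[:,:,::-1],None,fx=3,fy=3,interpolation=cv2.INTER_CUBIC))
E
```

```text
(no output)
```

View pics/s1.png

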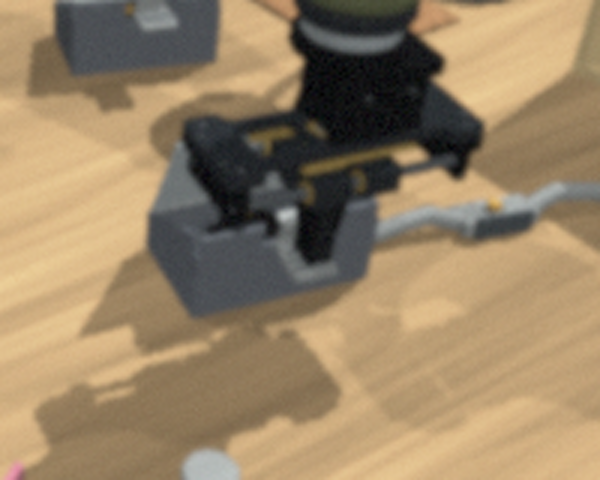

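Emit:
play_rows(steps=[[[0,0,0.002,0,0,0,0],[0,0,0.0015,0,0,0,0],[0,0,0,0,0,0,0],[0,0,-0.01,0,0,0,0],[0,0,-0.03,0,0,0,0],[0,0,0,0,0,0,0]]])

```text
time_s: 5.3
tool_pos: [0.6509, 0.1485, 0.1025]
tool_rot: [-179.8, -0.4, -12.0]
force: [0.7, 0.3, 0.2]
grip_width: 0.0005
grasp_force: 0.0
```

```bash
python3 - <<'E'
from h import *
c=read_camera('wrist')
print(get_obs()['tool_pos'])
for th in (0,.64):
    a=.458+th; print([np.round(projf(c,loc2w((-.04+.092*np.cos(a),y,.04+.092*np.sin(a)),(.577,.162,-.21))[0])) for y in(-.073,.073)])
for n in ['tab','cover']:
    for d in silhouettes('wrist',n): print(n,round(d['p'],2),d['extent'])
save(c,'w2')
E
```

```text
[0.64990277 0.14797096 0.10058515]
[array([425., 275.]), array([221., 274.])]
[array([432., 355.]), array([214., 355.])]
tab 0.96 [298.9, 206.6, 351.7, 248.6]
```

View pics/w2.png

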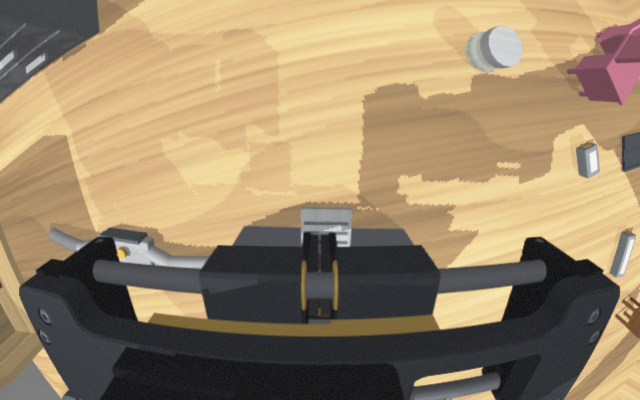

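Emit:
play_rows(steps=[[[-0.02,0,0,0,0,0,0],[-0.02,0,0,0,0,0,0],[-0.012,0,0,0,0,0,0],[-0.01,0,0,0,0,0,0],[-0.01,0,0,0,0,0,0],[-0.01,0,0,0,0,0,0],[-0.01,0,0,0,0,0,0],[-0.01,0,0,0,0,0,0],[-0.01,0,0,0,0,0,0],[-0.01,0,0,0,0,0,0],[-0.01,0,0,0,0,0,0],[-0.01,0,0,0,0,0,0]]])

```text
time_s: 6.65
tool_pos: [0.5086, 0.1764, 0.098]
tool_rot: [180.0, -0.0, -12.0]
force: [0.1, -0.2, -0.7]
grip_width: 0.0005
grasp_force: 0.0
```

Emit:
play_rows(steps=[[[-0.01,0,0,0,0,0,0],[0,0,0,0,0,0,0],[0,0,0,0,0,0,0],[0.02,0,-0.04,0,0,0,0],[0.03,0,-0.04,0,0,0,0],[0.04,0,-0.03,0,0,0,0],[0.04,0,-0.01,0,0,0,0]]])

```text
time_s: 7.35
tool_pos: [0.6305, 0.1511, 0.2226]
tool_rot: [-179.9, -0.4, -12.0]
force: [0.1, 0.3, 0.8]
grip_width: 0.0003
grasp_force: 0.0
```

```bash
python3 - <<'E'
from h import *
c=read_camera('wrist');save(c,'w3');a=read_camera('top');save(a,'t3')
w=c['frame'][150:350,160:480]; t=a['frame'][110:230,190:390]
cv2.imwrite('pics/m3.png',cv2.vconcat([cv2.resize(w,(480,300)),cv2.resize(t,(480,288))])[:,:,::-1])
print(get_obs()['tool_pos'])
E
```

```text
[0.63282411 0.14753839 0.21860745]
```

View pics/m3.png

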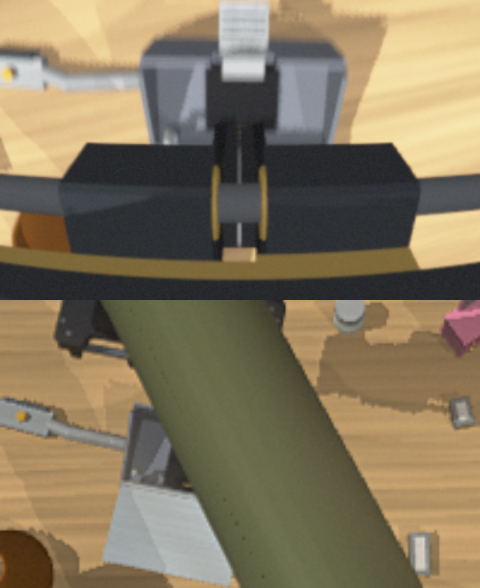

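Emit:
play_rows(steps=[[[-0.0154,0.0394,0,0,0,0,0.05],[-0.0154,0.0394,0,0,0,0,0.05],[-0.0154,0.0394,0,0,0,0,0.05],[-0.0154,0.0394,0,0,0,0,0.05],[-0.0154,0.0394,0,0,0,0,0.05],[-0.0154,0.0394,0,0,0,0,0.05],[-0.0154,0.0394,0,0,0,0,0.05],[0,0,0,0,0,-0.09,0.05],[0,0,0,0,0,-0.09,0.05],[0,0,0,0,0,0,0.05],[0,0,0,0,0,0,0.05]]])

```text
time_s: 8.55
tool_pos: [0.464, -0.0959, 0.2178]
tool_rot: [-180.0, 0.0, -1.8]
force: [-0.1, -0.2, -0.6]
grip_width: 0.0498
grasp_force: 0.0
```

```bash
python3 - <<'E'
from h import *
import h
o=get_obs();print(o['tool_pos'],o['tool_rot'],o['grip_width'])
c=read_camera('wrist');a=read_camera('top')
h.proj=projf
for n in ['cell_mid','cell_short','cell_long']:
    for d in silhouettes('wrist',n):
        r=cv2.minAreaRect(cv2.findNonZero(d['pixels'].astype(np.uint8)));print(n,round(d['p'],2),d['extent'])
        e=d['extent']
        w=atzf(c,(e[0]+e[2])/2,(e[1]+e[3])/2,.012)
        if np.hypot(w[0]-.469,w[1]+.098)<.03:
            for L in (.05,.034): print(L,fit([(c,d['pixels'])],cellpts(L),np.array([.469,-.098,-.03])))
t=a['frame'][120:220,220:320]
cv2.imwrite('pics/m4.png',cv2.vconcat([cv2.resize(c['frame'][100:350,160:480],(448,350)),cv2.resize(cv2.copyMakeBorder(t,0,0,0,80,0),(448,249),interpolation=cv2.INTER_CUBIC)])[:,:,::-1])
save(a,'t4');save(c,'w4')
np.save('t4.npy',a,allow_pickle=True)
E
```

```text
[ 0.46396965 -0.09586174  0.2177936 ] [-1.79998801e+02  1.90046570e-02 -1.77715168e+00] 0.04984307673546586
cell_mid 0.68 [308.9, 149.8, 330.9, 190.2]
0.05 (array([ 0.46903833, -0.0981425 ,  0.00916906]), np.float64(0.07149830484406339))
0.034 (array([ 0.47470041, -0.09817349, -0.01052935]), np.float64(0.2706812194203989))
cell_mid 0.35 [59.5, 28.3, 182.8, 213.1]
cell_short 0.62 [350.4, 15.9, 381.0, 47.0]
cell_long 0.9 [432.7, 131.2, 463.2, 188.2]
```

View pics/m4.png

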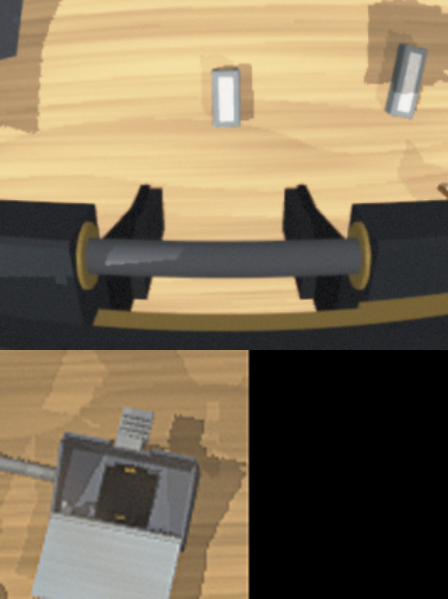

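Emit:
play_rows(steps=[[[0.005,0.002,0.04,0,0,0,0.05],[0,0,0.045,0,0,0,0.05],[0,0,0.045,0,0,0,0.05],[0,0,0.045,0,0,0,0.05],[0,0,0.025,0,0,0,0.05],[0,0,0.01,0,0,0,0.05],[0,0,0.004,0,0,0,0.05],[0,0,0,0,0,0,0.05],[0,0,0,0,0,0,0.015],[0,0,0,0,0,0,0.015],[0,0,0,0,0,0,0.015],[0,0,0,0,0,0,0.015]]], force=20)

```text
time_s: 10.0
tool_pos: [0.4694, -0.0985, 0.0046]
tool_rot: [180.0, -0.1, -1.7]
force: [0.3, 0.5, -0.3]
grip_width: 0.0255
grasp_force: 0.0
```

```bash
python3 - <<'E'
from h import *
a=np.load('t4.npy',allow_pickle=True).item()
g=cv2.cvtColor(a['frame'],cv2.COLOR_RGB2GRAY)[155:200,245:300]
m=(g<62).astype(np.uint8)
n,l,s,ce=cv2.connectedComponentsWithStats(m)
k=1+np.argmax(s[1:,4]);print(s[k],ce[k]+[245,155])
r=cv2.minAreaRect(cv2.findNonZero((l==k).astype(np.uint8)));print(r)
for z in (.022,.036): print(atz(a,r[0][0]+245,r[0][1]+155,z))
pose=(.577,.162,-.21)
for z in(.022,.036):
  w=atz(a,r[0][0]+245,r[0][1]+155,z);d=w[:2]-pose[:2];cs,sn=np.cos(-.21),np.sin(-.21);print('local',cs*d[0]+sn*d[1],-sn*d[0]+cs*d[1])
print(get_obs()['tool_pos'],get_obs()['grip_width'],get_obs()['grasp_force'])
E
```

```text
[ 14  11  24  25 449] [270.6325167  178.03786192]
((25.5294132232666, 22.61764907836914), (21.042255401611328, 23.75388526916504), 12.52880859375)
[0.58021122 0.16013663 0.022     ]
[0.57704974 0.15867705 0.036     ]
local 0.00352911459783585 -0.0011530257746086997
local 0.000741349984214658 -0.0032395744303985426
[ 0.46941919 -0.09845019  0.00462734] 0.02549208094759489 0.0
```

Emit:
play_rows(steps=[[[0,0,0,0,0,0,0.015],[0,0,0,0,0,0,0.015],[0,0,0,0,0,0,0.015],[0,0,-0.01,0,0,0,0.015],[0,0,-0.03,0,0,0,0.015],[0,0,-0.04,0,0,0,0.015],[0,0,-0.04,0,0,0,0.015],[0,0,-0.04,0,0,0,0.015],[0,0,-0.04,0,0,0,0.015]]], force=20)

```text
time_s: 10.9
tool_pos: [0.4686, -0.0979, 0.206]
tool_rot: [180.0, -0.0, -1.6]
force: [0.7, -1.3, 0.2]
grip_width: 0.0238
grasp_force: 19.9
```

Emit:
play_rows(steps=[[[0.006,-0.0388,0,0,0,0,0.015],[0.006,-0.0388,0,0,0,0,0.015],[0.006,-0.0388,0,0,0,0,0.015],[0.006,-0.0388,0,0,0,0,0.015],[0.006,-0.0388,0,0,0,0,0.015],[0.006,-0.0388,0,0,0,0,0.015],[0.006,-0.0388,0,0,0,0,0.015],[0,0,0,0,0,0.09,0.015],[0,0,0,0,0,0.09,0.015],[0,0,0,0,0,0,0.015],[0,0,0,0,0,0,0.015]]])

```text
time_s: 12.0
tool_pos: [0.5187, 0.1719, 0.204]
tool_rot: [180.0, 0.0, -11.9]
force: [-0.3, 0.1, -0.3]
grip_width: 0.0242
grasp_force: 19.9
```

```bash
python3 - <<'E'
from h import *
o=get_obs();print(o['tool_pos'],o['tool_rot'],o['grip_width'])
c=read_camera('wrist');im=c['frame'];save(c,'w5')
S=3;f=cv2.resize(im[80:280,200:440],None,fx=S,fy=S,interpolation=cv2.INTER_CUBIC)
for x in(-.028,.028):
  for y in(-.015,.015):
    for z,col in((.022,(255,0,0)),(.036,(0,255,0))):
      u,v=projf(c,loc2w((x,y,z),(.579,.160,-.21))[0]);cv2.circle(f,(int((u-200+.5)*S),int((v-80+.5)*S)),2,col,-1)
cv2.imwrite('pics/w5c.png',f[:,:,::-1]);np.save('w5.npy',c,allow_pickle=True)
E
```

```text
[0.51874921 0.17188657 0.20404325] [ 1.79985110e+02  1.18371996e-02 -1.18734096e+01] 0.024211171559170512
```

View pics/w5c.png

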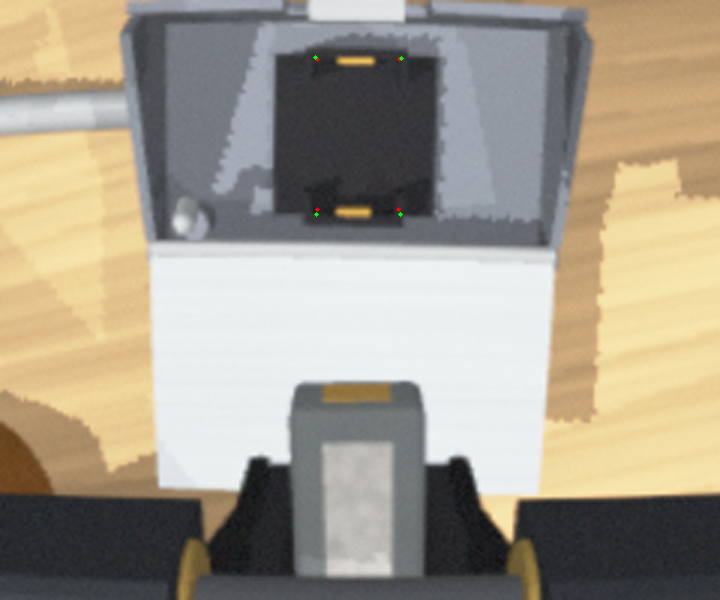

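```bash
python3 - <<'E'
from h import *
c=np.load('w5.npy',allow_pickle=True).item();o=get_obs();t=o['tool_pos'];yw=np.radians(o['tool_rot'][2])
hs=cv2.cvtColor(c['frame'],cv2.COLOR_RGB2HSV)
def brass(x0,y0,x1,y1):
    x0,x1,y0,y1=200+x0//3,200+x1//3,80+y0//3,80+y1//3
    s=hs[y0:y1,x0:x1];m=(s[...,1]>90)&(s[...,0]>10)&(s[...,0]<32);v,u=np.nonzero(m);return u.mean()+x0,v.mean()+y0,m.sum()
A=brass(325,45,385,75);B=brass(325,200,385,225);C=brass(300,375,410,410);print(A,B,C)
for z in(.028,.031,.034):
    a=atzf(c,*A[:2],z);b=atzf(c,*B[:2],z);d=a-b;print(z,np.round(a,4),np.round(b,4),np.round((a+b)/2,4),'dist',np.hypot(*d[:2]),'yaw',np.arctan2(d[1],d[0]))
for z in(.2+.007,.2+.009,.2+.012):
    w=atzf(c,*C[:2],z);d=(w-t)[:2];print('cell front in tool',np.cos(yw)*d[0]+np.sin(yw)*d[1],-np.sin(yw)*d[0]+np.cos(yw)*d[1])
E
```

```text
(np.float64(318.0), np.float64(100.0), np.int64(39)) (np.float64(317.4642857142857), np.float64(149.96428571428572), np.int64(56)) (np.float64(318.175), np.float64(210.375), np.int64(120))
0.028 [0.6056 0.1555 0.028 ] [0.5519 0.1674 0.028 ] [0.5788 0.1614 0.028 ] dist 0.054904196605915855 yaw -0.21794442052716048
0.031 [0.6055 0.1555 0.031 ] [0.5523 0.1673 0.031 ] [0.5789 0.1614 0.031 ] dist 0.05441771629980942 yaw -0.2179444205271604
0.034 [0.6054 0.1555 0.034 ] [0.5527 0.1672 0.034 ] [0.5791 0.1614 0.034 ] dist 0.05393123599370297 yaw -0.2179444205271598
cell front in tool 0.024535645992601347 0.0011500064860567
cell front in tool 0.025219563768178507 0.0011435372724980615
cell front in tool 0.02624544043154441 0.0011338334521601382
```

Emit:
play_rows(steps=[[[0.02,-0.0006,0,0,0,0.009,0.015],[0.0213,-0.0006,0,0,0,0,0.015],[0.02,-0.0006,0,0,0,0,0.015],[0,0,0.04,0,0,0,0.015],[0,0,0.04,0,0,0,0.015],[0,0,0.035,0,0,0,0.015],[0,0,0.02,0,0,0,0.015],[0,0,0,0,0,0,0.015],[0,0,0,0,0,0,0.015]]])

```text
time_s: 12.95
tool_pos: [0.5795, 0.1606, 0.0696]
tool_rot: [-180.0, -0.0, -12.5]
force: [0.3, -0.7, -0.1]
grip_width: 0.0237
grasp_force: 19.9
```

```bash
python3 - <<'E'
from h import *
c=read_camera('wrist');a=read_camera('top');o=get_obs();print(o['tool_pos'],o['tool_rot'])
cv2.imwrite('pics/m6.png',cv2.resize(c['frame'][130:330,200:440],None,fx=3,fy=3,interpolation=cv2.INTER_CUBIC)[:,:,::-1])
E
```

```text
[0.58051222 0.16103368 0.07092152] [-1.79930586e+02 -1.57120794e-01 -1.24945191e+01]
```

View pics/m6.png

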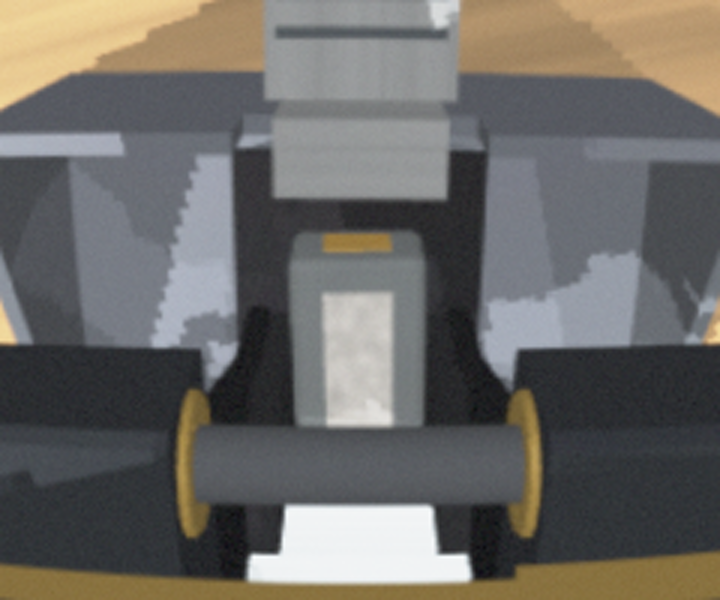

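Emit:
play_rows(steps=[[[0,0,0.015,0,0,0,0.015],[0,0,0.01,0,0,0,0.015],[0,0,0.008,0,0,0,0.015],[0,0,0.004,0,0,0,0.015],[0,0,0.002,0,0,0,0.015],[0,0,0,0,0,0,0.015],[0,0,0,0,0,0,0.015]]])

```text
time_s: 13.75
tool_pos: [0.5795, 0.1609, 0.0303]
tool_rot: [-180.0, -0.0, -12.5]
force: [0.5, 0.0, -0.0]
grip_width: 0.0242
grasp_force: 19.9
```

Emit:
play_rows(steps=[[[0,0,0.001,0,0,0,0.015],[0,0,0.001,0,0,0,0.015],[0,0,0,0,0,0,0.015]]])

```text
time_s: 14.05
tool_pos: [0.5792, 0.1607, 0.028]
tool_rot: [180.0, -0.0, -12.5]
force: [-0.0, 0.2, 0.1]
grip_width: 0.0241
grasp_force: 19.9
```

Emit:
play_rows(steps=[[[0,0,0.0007,0,0,0,0.015],[0,0,0.0005,0,0,0,0.015],[0,0,0,0,0,0,0.015]]])

```text
time_s: 14.35
tool_pos: [0.5791, 0.1607, 0.0267]
tool_rot: [180.0, 0.0, -12.5]
force: [1.2, -0.1, -0.1]
grip_width: 0.0238
grasp_force: 19.9
```

Emit:
play_rows(steps=[[[0,0,0.0005,0,0,0,0.015],[0,0,0,0,0,0,0.015]]])

```text
time_s: 14.55
tool_pos: [0.5792, 0.1607, 0.0266]
tool_rot: [180.0, -0.0, -12.5]
force: [-1.3, -0.3, 1.8]
grip_width: 0.0237
grasp_force: 19.9
```

Emit:
play_rows(steps=[[[0,0,0.0005,0,0,0,0.015],[0,0,0,0,0,0,0.015]]])

```text
time_s: 14.75
tool_pos: [0.5792, 0.1607, 0.0266]
tool_rot: [180.0, -0.0, -12.5]
force: [-2.3, -0.9, 5.9]
grip_width: 0.0238
grasp_force: 19.9
```

Seated at the expected height with contact force. Release gently (opening just a little) and lift.

Emit:
play_rows(steps=[[[0,0,0,0,0,0,0.03],[0,0,0,0,0,0,0.04],[0,0,0,0,0,0,0.045],[0,0,0,0,0,0,0.045],[0,0,-0.005,0,0,0,0.045],[0,0,-0.015,0,0,0,0.045],[0,0,-0.03,0,0,0,0.045],[0,0,-0.04,0,0,0,0.045],[0,0,-0.04,0,0,0,0.045],[0,0,-0.04,0,0,0,0.045],[-0.03,0,0,0,0,0,0.045],[-0.03,0,0,0,0,0,0.045]]])

```text
time_s: 15.95
tool_pos: [0.5212, 0.1746, 0.1987]
tool_rot: [-179.9, -0.2, -12.5]
force: [-0.6, 0.0, -0.0]
grip_width: 0.0447
grasp_force: 0.0
```

```bash
python3 - <<'E'
from h import *
c=read_camera('wrist');o=get_obs();print(o['tool_pos'],o['grip_width'])
cv2.imwrite('pics/m7.png',cv2.resize(c['frame'][80:280,200:440],None,fx=3,fy=3,interpolation=cv2.INTER_CUBIC)[:,:,::-1])
E
```

```text
[0.51536877 0.1769189  0.19769233] 0.04528672248619131
```

View pics/m7.png

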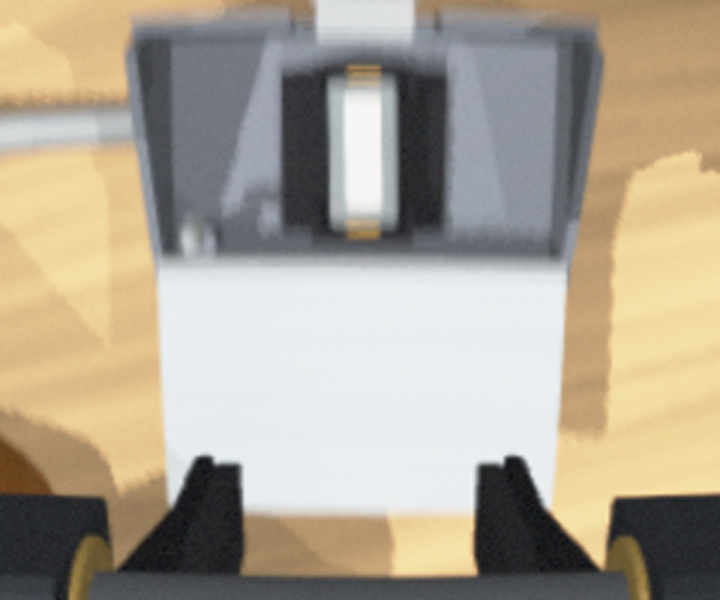

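The cell lies flat and centred between the end stops (crop 363,150), and the cover is open. I'm handing it in.

```bash
python3 -c "
from cell import sign_off
print(sign_off())"
```

```text
the job is handed in; nothing more can be done
None
```

The job is handed in at about 16 s: the tab was pressed, the cover lies open, and the 50 mm cell (cell_mid) was lowered until it touched the cradle bed and released; the last wrist picture shows it lying flat between the end stops.

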